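# Open a telescoping tail stop by one hole and lay a plug gauge against the nose

### The arm

A 6-joint arm with a two-finger parallel gripper is mounted at the origin on a cart in front of the work surface, level with it; the furniture and walls round the work are solid. World frame = base frame: x ahead of the robot, y to its left, z up, the work surface at z = 0. Lengths are in m, angles in rad, forces in N, time in s.
With the tool pointing down it reaches from about 0.375 to 0.975 m from the base axis. Payload 3.8 kg.
Tool frame: the origin (TCP) lies midway between the tips of the shut fingers; the grasp point (between the pads) lies 19 mm behind it; x points along the fingers, y is the direction in which the jaws open and shut, and the axes are right-handed (so a half turn about x gives the same grasp; the last joint's range is limited). The gripper opens to 88 mm and grips with 3 to 60 N. Pads are 18 mm wide; open, the fingers measure 123 mm over their backs; the gripper's body (75 mm by 187 mm) begins 45 mm behind the grasp point.
Start: joints at [-1.226, 0.264, 1.604, -0, 1.274, -0.037], TCP at [0.251, -0.626, 0.239] pointing down, gripper open.
Joint ranges: [-2.63, 2.63], [-0.94, 2.18], [0.31, 2.57], [-1.31, 4.45], [0, 2.66], [-2.55, 2.55]. Speed limits (rad/s): [2.57, 2.57, 3.14, 3.14, 3.14, 3.14].

### API

Orientations are given as a rotation vector (axis times angle).
In Python, from cell import manip, inverse_kinematics, cams, order gives the robot as it stands. Calls block until the motion is done:
- manip.move_pose(position, orientation): joint-space move of the TCP to a pose.
- manip.move_linear(position, rate=0.15, rot=None): straight line of the TCP; rot=None keeps the orientation; rate is the mean speed in m/s.
- manip.set_joints(angles): joint-space move.
- manip.set_gripper(opening, force=None): finger opening in m; force is the grip in N (None keeps the last); returns when the fingers have stopped.
- manip.dwell(seconds).
- inverse_kinematics(position, orientation): joint angles nearest the present ones, or None.
- manip.state(): the state.
- cams.capture(name): name is "side" or "top"; returns a dict with "image" (480x640x3 uint8, blue, green, red), "z_map" (480x640 float32, m along the optical axis (not along the pixel's ray), 0 where there is no reading), "intrinsics" (3x3 intrinsics, pixels), "position" and "orientation" of the camera in the world. Camera axes: x right, y down, z forward; pixel columns grow to the right and rows downward; lengths in m; the calibration is good to about 2 mm. A picture is of the moment at which its call begins.
A pose or a line that the arm cannot do raises manip.IKError and nothing moves.
- order.close_job(): hands the job in, once; it reports no verdict.
The state is a dict: "clock": time; "joint_pos": joint angles; "joint_velocities": joint speeds; "tau": joint torques, N m; "tool_pos": TCP position; "tcp_rot": TCP orientation; "contact_force": force on the tool from outside, world axes, zero at the start; "moment": the same for the moment, N m; "gripper_width": finger opening in m.
Only numpy, scipy, OpenCV 4.12 (cv2) and the standard library are available. Lean on these libraries where they do the work, as an engineer would, in place of code of your own. Each camera call takes 0.05 s, during which the arm holds its last target. There are 200 camera calls.

### The job

The length rest is set too short for the plug gauge: press its red sprung catch down, slide the stop tube back into the sleeve and let the catch pop up locked in the next hole, never dragging the catch hard against a hole edge or ramming it down. Then lay the plug gauge in the two white cradles between the nose and the tail stop, slide it gently along until its end touches the fixed nose, and leave it there, with the other things undisturbed.

Things in the scene. Friction and masses are not known exactly. Their poses are not given: they have to be found in the camera images.
- length_rest: Bench fixture fixed to the desk: grey base plate 286 (x) x 64 (y) x 14 mm. Origin: centre of its underside; own x runs lengthwise from the fixed nose to the sleeve, z is up; all heights below count from this origin. It stands on levelling screws, 0 to 8 mm above the desk, differing each time. Nose at the -x end, then two white cradles, the tail stop on its sliding tube, the sleeve.
- nose_face (a point): Centre of the flat face (steel button 15 mm across) of the fixed nose, at x = -121 mm in the rest's frame, height 45 mm. Axes as the rest's.
- cradle (a point): Middle between the two white cradle posts, on the axis of a gauge laid there: height 45 mm, 55 mm in +x from the nose face. Posts 8 mm thick in x, 34 mm clear between them, 40 mm wide, 53 mm high. Their notches: floor 11.6 mm wide at height 37 mm, sides spread to 21 mm at 45 and 32 mm at the top. A hexagon handle lies in them on one of its flats.
- stop_tube (a joint): Travel of the stop tube along the rest's +x, into the sleeve (m): 0 with the catch in the first hole (as found, with up to 1.5 mm play either way), 0.025 in the second (next) hole, 0.050 in the third. Slides with about 2 to 3 N of friction.
- tail_stop_face (a point): Centre of the tail stop's face, height 45 mm, looking to the nose: the end (15 mm button, then a 34 mm square plate) of the 25 mm square stop tube. At joint values 0 and 0.025 it lies 91 and 116 mm from the nose face.
- next_hole (a point): Centre of the second (next) hole, at the top face of the sleeve, height 61 mm. The sleeve is a fixed square tube 32 mm wide, from 48 mm before to 49 mm behind this point in x; its top wall is 3 mm thick, with three 14 mm holes 25 mm apart in x, this one in the middle, joined by a 7 mm slot.
- detent_button: Red thumb catch riding on the stop tube by a stem through the slot. Origin: on the stem axis, at the top of its pad; axes as the rest's. Pad x = -13 to +18 mm, 22 mm wide, 6 mm thick; a thumb wall on it, x = +10 to +18 mm, stands 14 mm above the pad top. Up (locked), the pad top is at height 75 mm, 14 mm above the sleeve's top, and the stem stands in a hole.
- catch_pad (a point): Point on the catch's thumb pad where it is pressed, 2 mm to -x of its origin. Straight down against a spring: 5 N to start, 8 N at 4 mm, where its 11 mm shoulder clears the sleeve's top wall and the tube can slide; bottoms at 6 mm (9 N). Let go between holes it stays 4 mm down, held under the wall, and pops up by itself over a hole.
- plug_gauge: Plug gauge, steel with a black hexagon handle, 108 mm long along its own y, about 0.14 kg, loose on the desk. Origin: under its mid-length, on the underside. Handle 18 mm across corners (own x), 16 mm across flats (z), y = -28 to +42 mm; 12 mm round members stick out to y = -54 and +54 mm. Either end may face the nose.
- plug_gauge_center (a point): Middle of the plug gauge's length, on its axis (8 mm above the desk as it lies).
- ring_gauge: Bystander, loose: knurled steel ring 46 mm across, 16 mm high, on the desk before the rest. Origin under its centre.
- objective_can: Bystander, loose: round white can 47 mm across, 52 mm high, behind the rest. Origin under its centre.
Things that resemble listed ones, but are neither listed nor needed, are in the scene too. Of the things that look like the plug_gauge, the larger one is meant.

How it is judged:
By the outcome, as a careful person would: the job done as asked, in the order asked, and still so for the second after the job is handed in, with the robot touching nothing.
It also fails if it takes over 59 s, if anything falls off the work surface, if the arm or the gripper's body presses on something with over 40 N, if the wrist force passes 120 N, or if a joint passes its speed limit or range.

## Working session

There is one attempt and no reset: what is moved stays moved. The work goes in short steps, each a Python script; the robot and the scene stay as the last script left them, time stands still between calls to the robot, and variables do not carry over. Pictures are saved under pics/ and viewed, about 8 in all and at most 12, crops included, and the job is handed in when it is done.

```bash
ls; mkdir -p pics; cat > h.py <<'E'
import numpy as np, cv2
from scipy.spatial.transform import Rotation as R
from cell import manip, inverse_kinematics, cams, order
def camR(c):
    o=np.array(c["orientation"],float)
    return o if o.shape==(3,3) else R.from_rotvec(o).as_matrix()
def cloud(c):
    z=c["z_map"];K=c["intrinsics"];v,u=np.indices(z.shape)
    p=np.stack([(u-K[0,2])/K[0,0]*z,(v-K[1,2])/K[1,1]*z,z],-1)
    return p@camR(c).T+np.array(c["position"])
def ray(c,u,v,h):
    K=c["intrinsics"];d=camR(c)@np.array([(u-K[0,2])/K[0,0],(v-K[1,2])/K[1,1],1]);p=np.array(c["position"])
    return p+d*(h-p[2])/d[2]
E
python3 - <<'E'
from h import *
for n in("side","top"):
    c=cams.capture(n);cv2.imwrite(f"pics/{n}0.png",c["image"]);np.savez(f"{n}0.npz",**c)
    print(n,c["position"],c["orientation"],c["intrinsics"])
print(manip.state())
E
```

```text
pics
side [0.39675771 0.60850934 0.57564464] [-0.34393852  2.6655607  -1.37647538] [[500.34382578   0.         317.09503642]
 [  0.         500.34382578 237.41107028]
 [  0.           0.           1.        ]]
top [ 0.3467081  -0.05839104  1.10339216] [-2.03231865  2.16013771 -0.25086906] [[612.11709669   0.         321.38056914]
 [  0.         612.11709669 230.99891041]
 [  0.           0.           1.        ]]
{'clock': 0.1, 'joint_pos': array([-1.22590069e+00,  2.64640793e-01,  1.60522073e+00, -2.54015300e-05,
        1.27372629e+00, -3.69105550e-02]), 'joint_velocities': array([-2.14581270e-04, -2.07015905e-03, -3.93214529e-03, -9.78923061e-05,
        3.55204404e-04, -4.06147350e-04]), 'tau': array([ 3.13570572e-04, -5.03620863e+01, -3.58070040e+01,  7.31294858e-02,
        2.33060354e-02, -4.24206667e-05]), 'tool_pos': array([ 0.2512692 , -0.62579525,  0.2375465 ]), 'tcp_rot': array([ 2.01286793,  0.39109046, -2.01354463]), 'contact_force': array([ 0.13439495, -0.10492368, -0.91105268]), 'moment': array([0.00123004, 0.04720119, 0.00179827]), 'gripper_width': 0.08819305337895934}
```

View pics/top0.png

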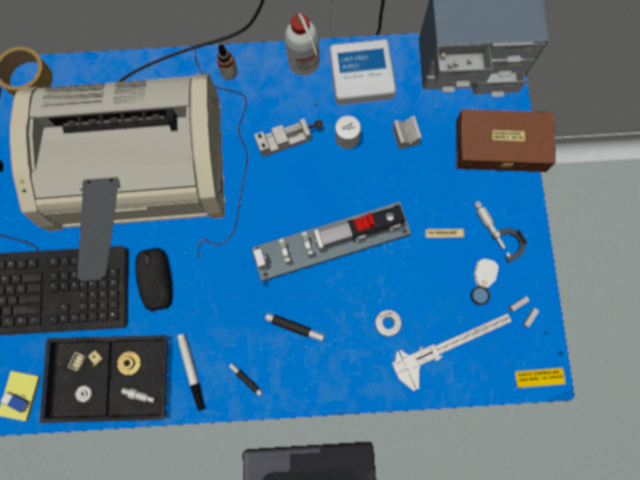

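View pics/side0.png

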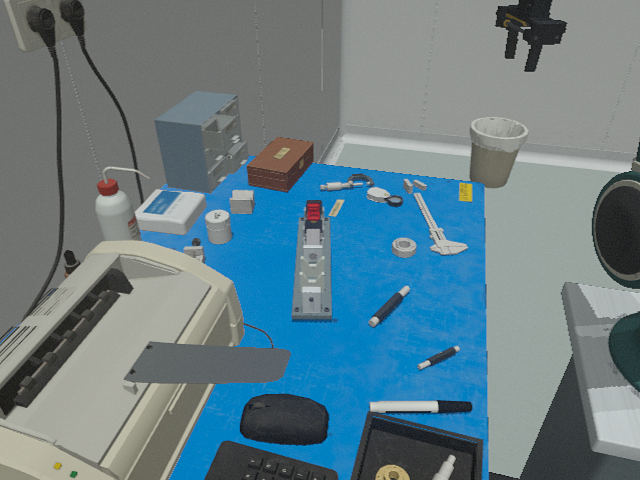

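Top view: the rest runs from the nose at (262,262) to the sleeve at (405,215). The red catch is at (365,222), the large gauge at (295,327), the ring at (388,322) and the can at (348,130). The side view agrees. Next I'll measure.

```bash
python3 - <<'E'
from h import *
for n in("top","side"):
    c=dict(np.load(f"{n}0.npz"));P=cloud(c);im=c["image"];hsv=cv2.cvtColor(im,cv2.COLOR_BGR2HSV)
    blue=(hsv[...,0]>95)&(hsv[...,0]<120)&(hsv[...,1]>150)
    X,Y,Z=P[...,0],P[...,1],P[...,2]
    ok=c["z_map"]>0
    d=blue&ok&(X>.3)&(X<.65)&(Y>-.3)&(Y<.1);print(n,"desk z",np.median(Z[d]),Z[d].std())
    g=ok&~blue&(X>.25)&(X<.75)&(Y<.2)&(Y>-.4)
    nl,lab,st,ce=cv2.connectedComponentsWithStats(g.astype(np.uint8))
    for i in range(1,nl):
        if st[i,4]<150: continue
        m=lab==i;q=P[m]
        r=cv2.minAreaRect(q[:,:2].astype(np.float32)*1000)
        print(i,st[i],"ctr",np.round(np.median(q,0),4),"zmax",np.round(np.percentile(q[:,2],97),4),"rect",np.round(r[0],1),np.round(r[1],1),round(r[2],1))
    red=((hsv[...,0]<8)|(hsv[...,0]>172))&(hsv[...,1]>130)&(hsv[...,2]>60)&ok&(X>.3)&(X<.75)&(Y<.1)
    q=P[red];q=q[q[:,2]>.05];q=q[q[:,2]<.12];print("red",len(q),np.median(q,0),np.round(np.percentile(q[:,2],[5,25,50,75,95]),4))
c=dict(np.load("top0.npz"));cv2.imwrite("pics/crop1.png",cv2.resize(c["image"][190:350,240:420],None,fx=4.4,fy=3.7*4.4/3.7*.85,interpolation=cv2.INTER_CUBIC)[:600])
E
```

```text
top desk z 0.00011088888454424684 0.002246039156909439
1 [ 156  135   70   85 4791] ctr [0.6864 0.1463 0.1261] zmax 0.1521 rect [697.9 151.8] [ 96.4 104.1] 90.0
2 [ 456  140   45   30 1129] ctr [ 0.7242 -0.3645  0.0505] zmax 0.0556 rect [ 731.1 -365.9] [69.2 39.9] 88.0
9 [474 201  31  48 442] ctr [ 0.6074 -0.3765  0.0133] zmax 0.0192 rect [ 605.1 -380.3] [99.7 24. ] 22.9
10 [ 252  202  159   79 5508] ctr [ 0.5854 -0.0832  0.0199] zmax 0.0785 rect [590.1 -84.7] [ 64.8 287.4] 14.2
13 [425 228  40  11 400] ctr [ 5.946e-01 -2.952e-01  5.000e-04] zmax 0.004 rect [ 594.  -296.3] [73.1 20.3] 86.8
20 [471 258  28  47 861] ctr [ 0.5045 -0.3535  0.0128] zmax 0.0175 rect [ 500.4 -356.1] [43.3 88.3] 66.8
22 [375 309  27  28 518] ctr [ 0.4349 -0.1764  0.0154] zmax 0.0201 rect [ 436.8 -177.3] [47.5 48.6] 84.4
23 [265 313  60  29 499] ctr [ 0.4376 -0.0103  0.0143] zmax 0.0191 rect [438.7  -9.2] [113.1  14.4] 66.0
24 [ 392  313  120   79 2064] ctr [ 0.3801 -0.2431  0.0058] zmax 0.0101 rect [ 400.1 -283.4] [ 74.6 229.6] 31.1
25 [177 333  27  77 682] ctr [0.3794 0.1755 0.0136] zmax 0.0183 rect [374.7 
[... 915 characters left out ...]
1 237  26  21 423] ctr [ 0.4354 -0.1662  0.0139] zmax 0.0177 rect [ 437.2 -185.3] [46.3 71.8] 7.5
13 [485 245   4 193 193] ctr [ 0.2844  0.0263 -0.0003] zmax 0.0016 rect [284.3 -19.4] [427.1   2.1] 90.0
14 [ 138  248  136  100 5302] ctr [0.678  0.15   0.1275] zmax 0.152 rect [674.1 142.9] [114.2 151.9] 90.0
15 [368 285  43  42 484] ctr [0.4401 0.0018 0.0138] zmax 0.0172 rect [437.8 -15.9] [126.4  23.2] 66.2
16 [417 345  43  25 329] ctr [0.3539 0.0849 0.0091] zmax 0.0121 rect [352.4  77.7] [82.8 17.6] 44.1
17 [ 369  400  103   13 1126] ctr [0.3723 0.1792 0.0135] zmax 0.0165 rect [373.5 172.3] [133.1  26.4] 14.5
red 189 [ 0.60452095 -0.14535531  0.07926089] [0.067  0.0781 0.0793 0.087  0.0919]
```

View pics/crop1.png

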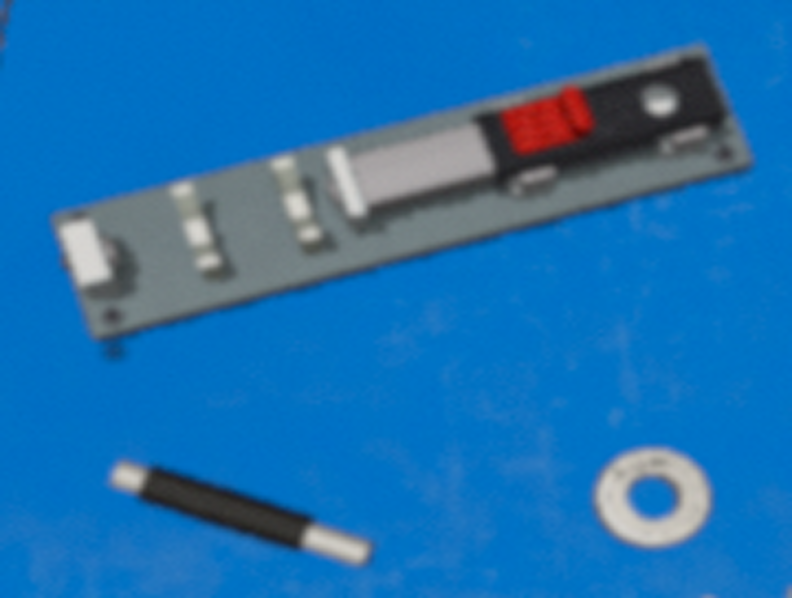

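Crop: base corners, nose button, two white cradles, tail plate, grey tube, black sleeve and red catch are all clear. The gauge's long bare member is at the lower right. Next: heights in the rest frame and the positions of its features.

```bash
python3 - <<'E'
from h import *
a=np.deg2rad(-75.8);ex=np.array([np.cos(a),np.sin(a)]);ey=np.array([-ex[1],ex[0]]);O=np.array([.5901,-.0847])
for n in("top","side"):
    c=dict(np.load(f"{n}0.npz"));P=cloud(c);im=c["image"];hsv=cv2.cvtColor(im,cv2.COLOR_BGR2HSV)
    q=P.reshape(-1,3);l=np.c_[(q[:,:2]-O)@ex,(q[:,:2]-O)@ey,q[:,2]]*1000;col=hsv.reshape(-1,3)
    near=(abs(l[:,0])<150)&(abs(l[:,1])<40)
    b=near&(l[:,2]>9)&(l[:,2]<26)&(col[:,1]<110);print(n,"base z",np.median(l[b,2]),b.sum())
    s=near&(l[:,0]>85)&(l[:,0]<130)&(abs(l[:,1])<12)&(l[:,2]>55);print(" sleeve top",np.median(l[s,2]),s.sum())
    red=near&((col[:,0]<8)|(col[:,0]>172))&(col[:,1]>130)&(l[:,2]>60)
    print(" red z",np.round(np.sort(l[red&(l[:,0]<65),2])[::12],1))
    for lo,hi in((73,84),(86,97)):
        m=red&(l[:,2]>lo)&(l[:,2]<hi);print("  red",lo,hi,m.sum(),np.round(np.percentile(l[m,0],[1,5,50,95,99]),1),np.round(np.percentile(l[m,1],[1,5,50,95,99]),1))
    # upright features, x extents
    for nm,m in (("nose",near&(l[:,0]<-105)&(l[:,2]>35)),("crad/tail",near&(abs(l[:,0]+50)<50)&(l[:,2]>45)&(l[:,0]<-20)),("slv",near&(l[:,2]>55)&(l[:,0]>35)&(col[:,2]<90))):
        print("  ",nm,m.sum(),np.round(np.percentile(l[m],[2,98],axis=0),1).tolist())
        h,e=np.histogram(l[m,0],np.arange(-150,150,3));print("   ",{int(x):int(y) for x,y in zip(e,h) if y})
    # base plate edges via rays: contour of base
    g=(b|(near&(l[:,2]>9))).reshape(480,640).astype(np.uint8)
    # y edges of base points along x
    for x0 in(-120,-70,-20,30,80,130):
        m=b&(abs(l[:,0]-x0)<15);print("   y-edge",x0,np.round(np.percentile(l[m,1],[1,99]),1),end="")
    m=b;print("  x-ext",np.round(np.percentile(l[m,0],[.3,99.7]),1))
E
```

```text
top base z 17.57988349435058 3029
 sleeve top 61.718876152381256 255
 red z [60.4 62.7 75.5 76.4 76.8 77.4 78.1 78.4 78.7 79.1 79.4 80.  80.5 80.9]
  red 73 84 171 [44.1 45.1 56.2 66.8 70.1] [-10.8 -10.4  -0.8   8.8   9.6]
  red 86 97 58 [66.6 67.2 70.3 74.3 75.1] [-11.1  -9.7  -1.3   8.    9. ]
   nose 189 [[-140.1, -14.7, 39.7], [-120.8, 14.0, 66.0]]
    {-144: 1, -141: 7, -138: 30, -135: 36, -132: 34, -129: 32, -126: 35, -123: 14}
   crad/tail 239 [[-89.4, -19.5, 45.8], [-20.5, 18.7, 68.7]]
    {-90: 25, -87: 23, -84: 18, -48: 25, -45: 26, -42: 16, -30: 16, -27: 44, -24: 36, -21: 10}
   slv 480 [[36.5, -13.2, 55.7], [130.4, 13.5, 66.3]]
    {33: 5, 36: 23, 39: 27, 42: 24, 45: 6, 48: 5, 51: 5, 54: 6, 57: 5, 60: 4, 63: 4, 66: 5, 69: 7, 72: 6, 75: 7, 78: 10, 81: 16, 84: 14, 87: 18, 90: 20, 93: 19, 96: 21, 99: 20, 102: 13, 105: 14, 108: 12, 111: 15, 114: 24, 117: 22, 120: 26, 123: 29, 126: 24, 129: 24}
   y-edge -120 [-31.6  30.3]   y-edge -70 [-31.9  29.8]   y-edge -20 [-31.7  29.8]   y-edge 30 [-31.8  29.9]   y-edge 80 [-32.   30.5]   y-edge 130 [-32.   29.9]  x-ext [-141.3  141.4]

[... 338 characters left out ...]
  {-147: 5, -144: 35, -141: 220, -138: 37, -135: 30, -132: 21, -129: 10}
   crad/tail 445 [[-93.3, -19.8, 45.2], [-23.2, 19.3, 66.0]]
    {-96: 14, -93: 52, -90: 16, -87: 15, -84: 2, -54: 12, -51: 50, -48: 20, -45: 16, -42: 2, -36: 5, -33: 54, -30: 137, -27: 31, -24: 19}
   slv 161 [[36.4, -12.4, 58.4], [131.7, 13.9, 74.2]]
    {33: 3, 36: 11, 39: 16, 42: 20, 45: 8, 48: 22, 51: 10, 54: 2, 57: 9, 60: 2, 81: 1, 87: 2, 93: 1, 96: 2, 102: 1, 108: 1, 111: 1, 114: 1, 117: 1, 120: 2, 123: 7, 126: 12, 129: 23, 132: 3}
   y-edge -120 [-29.8  31.4]   y-edge -70 [-30.2  31.5]   y-edge -20 [-30.8  31.5]   y-edge 30 [-31.2  30.7]   y-edge 80 [-29.8  31.2]   y-edge 130 [-30.2  31. ]  x-ext [-145.6  138.6]
```

```bash
cat >> h.py <<'E'
A=np.deg2rad(-75.8);ex=np.array([np.cos(A),np.sin(A),0]);ey=np.array([-ex[1],ex[0],0])
O=np.array([.5901,-.0847,0])-.0017*ex
def W(x,y,z): return O+ex*x*1e-3+ey*y*1e-3+np.array([0,0,z*1e-3])
def down(ang):  # jaw axis at angle ang in the desk plane; pick reachable half turn nearest the current wrist
    return [R.from_matrix(np.c_[[0,0,-1],y,np.cross([0,0,-1],y)]).as_rotvec() for s in(1,-1) for y in [np.array([np.cos(ang),np.sin(ang),0])*s]]
def pick(p,ang):
    best=None
    for r in down(ang):
        j=inverse_kinematics(p,r)
        if j is not None and (best is None or abs(j[5])<abs(best[1][5])): best=(r,j)
    return best
def F(n=3):
    f=[]
    for _ in range(n): manip.dwell(.03);f.append(manip.state()["contact_force"])
    return np.mean(f,0)
def loc(f): return np.round([f@ex,f@ey,f[2]],2)
E
python3 - <<'E'
from h import *
p=W(54,0,150);r,j=pick(p,A+np.pi/2);print(j)
manip.set_gripper(0.0,20)
manip.move_pose(p,r);manip.move_linear(W(54,0,88),rate=.1)
s=manip.state();print(s["clock"],s["tool_pos"]-W(54,0,88),s["gripper_width"],loc(F()))
c=cams.capture("side");np.savez("side1.npz",**c)
cv2.imwrite("pics/s1.png",cv2.resize(c["image"][160:290,250:380],None,fx=4.6,fy=4.6,interpolation=cv2.INTER_CUBIC))
c=cams.capture("top");cv2.imwrite("pics/t1.png",cv2.resize(c["image"][180:280,300:420],None,fx=5,fy=5,interpolation=cv2.INTER_CUBIC))
E
```

```text
[-0.2612141   0.22600258  1.82042177  0.          1.0951683  -0.50905086]
4.35 [ 0.00036958 -0.00014698  0.00028844] 0.0004017003727266392 [-0.15 -0.03  0.24]
```

View pics/s1.png

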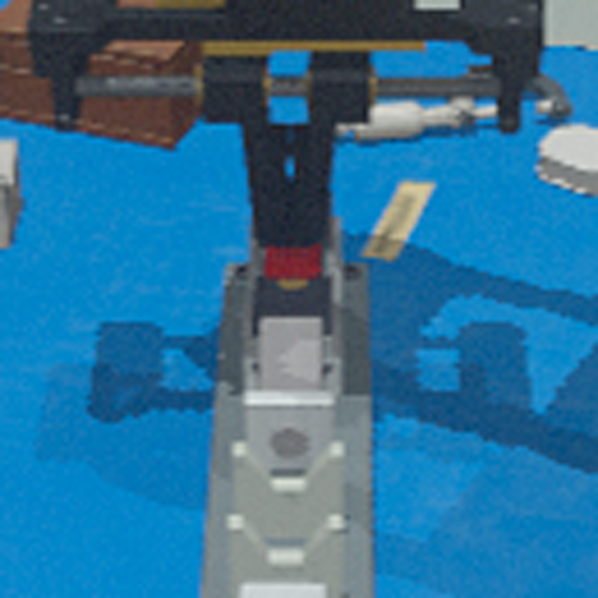

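```bash
python3 - <<'E'
from h import *
b=F(5);manip.move_linear(W(54,0,81),rate=.05);print(loc(F()-b))
z=81
while z>75:
    z-=.4;manip.move_linear(W(54,0,z),rate=.03);f=F(2)-b;t=manip.state()["tool_pos"][2]*1e3
    print(round(z,1),round(t,2),loc(f))
    if f[2]>2.5: break
print(manip.state()["clock"])
E
```

```text
[-0.15  0.09 -0.48]
80.6 80.67 [ 0.18  0.77 -0.68]
80.2 80.21 [-0.24  0.42 -0.67]
79.8 79.76 [ 0.47  0.7  -0.15]
79.4 79.38 [ 0.2  -0.46  0.26]
79.0 79.02 [ 0.17 -0.23 -0.4 ]
78.6 78.96 [-0.02 -1.09  3.16]
7.0083
```

```bash
python3 - <<'E'
from h import *
z=78.2
while True:
    z-=.6;manip.move_linear(W(54,0,z),rate=.02);s=manip.state();t=s["tool_pos"][2]*1e3
    print(round(z,1),round(t,2),loc(s["contact_force"]),s["clock"])
    if t<74.2 or s["contact_force"][2]>13: break
E
```

```text
77.6 78.02 [-0.94 -2.09  4.63] 7.2583
77.0 77.48 [-1.5  -1.92  5.6 ] 7.5083
76.4 76.92 [-1.35 -2.59  6.14] 7.7583
75.8 76.43 [-1.32 -1.68  6.16] 8.0083
75.2 75.87 [-1.87 -1.45  6.73] 8.2583
74.6 75.34 [-0.56 -2.74  7.61] 8.5083
74.0 74.84 [-1.48 -2.2   7.39] 8.7583
73.4 74.24 [-2.18 -2.92  7.83] 9.0083
72.8 73.74 [-1.57 -2.67  7.65] 9.2583
```

```bash
python3 - <<'E'
from h import *
for x in (55,56,57.5,59,61,63,66,69,72,75):
    manip.move_linear(W(x,0,72.8),rate=.03);s=manip.state();t=s["tool_pos"]
    print(x,round((t-O)@ex*1e3,2),round(t[2]*1e3,2),loc(s["contact_force"]),s["clock"])
    if abs(s["contact_force"]@ex)>9 : break
c=cams.capture("side");cv2.imwrite("pics/s2.png",cv2.resize(c["image"][180:290,260:370],None,fx=5,fy=5,interpolation=cv2.INTER_CUBIC));np.savez("side2.npz",**c)
c=cams.capture("top");np.savez("top2.npz",**c)
E
```

```text
55 55.19 73.78 [-1.92 -2.17  8.42] 9.5083
56 56.24 73.79 [-0.69 -3.57  8.  ] 9.7583
57.5 57.77 73.82 [-0.99 -3.53  7.98] 10.0083
59 59.3 73.81 [-0.92 -1.68  7.55] 10.2583
61 61.37 73.83 [-0.   -3.3   8.33] 10.5083
63 63.41 73.82 [-0.27 -2.12  8.04] 10.7583
66 66.52 73.86 [-0.83 -3.63  7.53] 11.0083
69 69.55 73.87 [-0.64 -2.94  7.63] 11.2583
72 72.56 73.87 [ 0.   -1.68  8.01] 11.5083
75 75.57 73.88 [-0.94 -3.55  8.29] 11.7583
```

```bash
cat >> h.py <<'E'
def tail(c):  # tail plate location (rest x, mm) and red heights
    q=cloud(c).reshape(-1,3);col=cv2.cvtColor(c["image"],cv2.COLOR_BGR2HSV).reshape(-1,3)
    l=np.c_[(q-O)@ex,(q-O)@ey,q[:,2]]*1e3
    m=(l[:,0]>-38)&(l[:,0]<15)&(abs(l[:,1])<18)&(l[:,2]>50+3.6)&(col[:,2]>150)&(l[:,2]<72)&(col[:,1]<60)
    wide=m&(abs(l[:,1])>14)
    red=((col[:,0]<8)|(col[:,0]>172))&(col[:,1]>130)&(l[:,2]>55)&(abs(l[:,1])<14)&(l[:,0]>30)&(l[:,0]<130)
    return dict(tail=np.round(np.percentile(l[wide,0],[5,50,95]),1) if wide.any() else None,n=int(wide.sum()),redx=np.round(np.percentile(l[red,0],[2,50,98]),1),redz=np.round(np.percentile(l[red,2],[10,50,90]),1),nr=int(red.sum()))
E
python3 - <<'E'
from h import *
for n in("top0","top2","side0","side1","side2"): print(n,tail(dict(np.load(n+".npz"))))
E
```

```text
top0 {'tail': array([-24.9, -21.9, -19.2]), 'n': 16, 'redx': array([46. , 61.9, 76.7]), 'redz': array([63.2, 79.1, 92.1]), 'nr': 264}Traceback (most recent call last):
  File "<stdin>", line 2, in <module>
  File "h.py", line 36, in tail
    return dict(tail=np.round(np.percentile(l[wide,0],[5,50,95]),1) if wide.any() else None,n=int(wide.sum()),redx=np.round(np.percentile(l[red,0],[2,50,98]),1),redz=np.round(np.percentile(l[red,2],[10,50,90]),1),nr=int(red.sum()))
                                                                                                                            ~~~~~~~~~~~~~^^^^^^^^^^^^^^^^^^^^
    return _quantile_unchecked(
        a, q, axis, out, overwrite_input, method, keepdims, weights)
    return _ureduce(a,
                    func=_quantile_ureduce_func,
    ...<5 lines>...
                    overwrite_input=overwrite_input,
                    method=method)
    r = func(a, **kwargs)
    result = _quantile(arr,
                       quantiles=q,
    ...<2 lines>...
                       out=out,
                       weights=wgt)
    slices_having_nans = np.isnan(arr[-1, ...])
                                  ~~~^^^^^^^^^
IndexError: index -1 is out of bounds for axis 0 with size 0
```

View pics/s2.png

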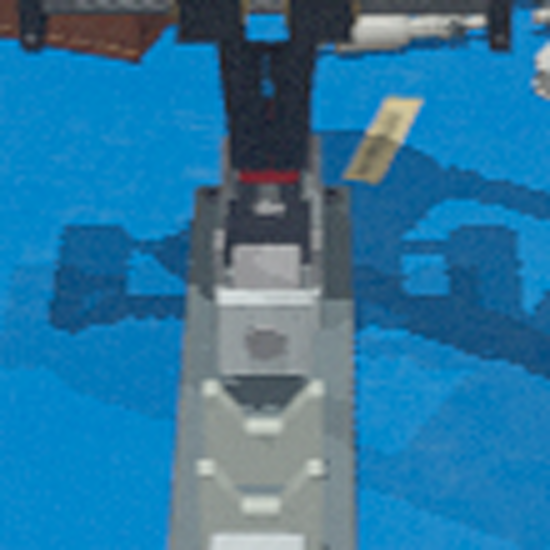

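The tube has slid well back: the tail plate is at (267,320) and away from the cradle, with the catch depressed. I'll measure the travel from the plate's front face.

```bash
cat >> h.py <<'E'
def face(c):
    q=cloud(c).reshape(-1,3);l=np.c_[(q-O)@ex,(q-O)@ey,q[:,2]]*1e3
    m=(l[:,0]>-38)&(l[:,0]<12)&(abs(l[:,1])<16)&(l[:,2]>38)&(l[:,2]<62)
    x=l[m,0];h,e=np.histogram(x,np.arange(-38,12,1.));k=np.argmax(np.convolve(h,[1,1,1],'same'));x=x[abs(x-e[k]-.5)<3]
    return round(float(x.mean()),2),len(x)
E
python3 - <<'E'
from h import *
for n in("side0","side1","side2"): print(n,face(dict(np.load(n+".npz"))))
print([face(cams.capture("side")) for _ in range(3)])
E
```

```text
side0 (-27.55, 175)
side1 (-27.56, 166)
side2 (-5.93, 166)
[(-5.84, 169), (-6.29, 185), (-5.86, 166)]
```

```bash
python3 - <<'E'
from h import *
x=77.6
manip.move_linear(W(x,0,72.8),rate=.02);s=manip.state();print((s["tool_pos"]-O)@ex,loc(s["contact_force"]),face(cams.capture("side")))
for z in (74,75.5,77,78.5,80,82):
    manip.move_linear(W(x,0,z),rate=.03);s=manip.state();print(z,round(s["tool_pos"][2]*1e3,2),loc(s["contact_force"]),s["clock"])
print(face(cams.capture("side")))
manip.move_linear(W(x,0,100),rate=.12)
for n in("side","top"): c=cams.capture(n);np.savez(n+"3.npz",**c);print(n,face(c));cv2.imwrite(f"pics/{n}3.png",c["image"])
c=dict(np.load("side3.npz"));P=cloud(c);hsv=cv2.cvtColor(c["image"],cv2.COLOR_BGR2HSV)
for n in("side0","side3"):
    c=dict(np.load(n+".npz"));q=cloud(c).reshape(-1,3);col=cv2.cvtColor(c["image"],cv2.COLOR_BGR2HSV).reshape(-1,3)
    m=((col[:,0]<8)|(col[:,0]>172))&(col[:,1]>130)&(q[:,2]>.05)&(q[:,2]<.12)&(q[:,1]<0)&(q[:,1]>-.3)
    print(n,m.sum(),np.round(np.percentile(q[m,2]*1e3,np.arange(0,101,10)),1),np.round(np.percentile((q[m]-O)@ex*1e3,[5,50,95]),1))
E
```

```text
0.07809149966551766 [-0.14 -3.43  8.07] (-3.55, 173)
74 74.99 [-0.83 -2.96  7.15] 12.5917
75.5 76.5 [-0.24 -2.22  7.18] 12.8417
77 77.76 [ 0.83 -2.77  6.63] 13.0917
78.5 78.95 [ 0.78 -0.61  5.03] 13.3417
80 79.27 [ 0.32 -0.24  0.59] 13.5917
82 81.83 [ 0.33 -0.19 -0.81] 13.8417
(-2.84, 166)
side (-3.36, 175)
top (nan, 0)
side0 192 [50.8 76.1 77.7 78.2 78.7 79.2 80.2 84.2 88.6 91.2 93.4] [44.2 64.6 74.8]
side3 126 [67.4 76.6 77.4 77.8 78.3 78.7 79.1 80.  82.1 84.8 88. ] [67.2 82.2 92.5]h.py:41: RuntimeWarning: Mean of empty slice.
  return round(float(x.mean()),2),len(x)
  ret = ret.dtype.type(ret / rcount)
```

The catch held about 5 N right up to its original height and then let go. Pad z is again about 78.7 and travel about 24 mm, so it is locked in the next hole. On to the gauge.

```bash
cat >> h.py <<'E'
def gaugefit(c,zc,lo,hi):
    P=cloud(c);hsv=cv2.cvtColor(c["image"],cv2.COLOR_BGR2HSV)
    blue=(hsv[...,0]>95)&(hsv[...,0]<120)&(hsv[...,1]>150)
    near=(abs(P[...,0]-.438)<.06)&(abs(P[...,1]+.01)<.075)
    m=(near&~blue).astype(np.uint8);nl,lab,st,_=cv2.connectedComponentsWithStats(m);i=1+np.argmax(st[1:,4])
    v,u=np.nonzero(lab==i);pts=np.array([ray(c,a,b,zc)[:2]*1e3 for a,b in zip(u,v)],np.float32)
    return cv2.minAreaRect(pts)
E
python3 - <<'E'
from h import *
for n in("top0","side0"): print(gaugefit(dict(np.load(n+".npz")),.008,0,0))
g=np.array([.4385,-.0085,0]);a=np.deg2rad(66.1+90)
for z in(.12,.003):
    print(pick(g+[0,0,z],a))
print(pick(W(-66+3,0,100),A+np.pi/2))
E
```

```text
((438.52667236328125, -9.95632553100586), (112.04167938232422, 14.375741958618164), 65.76521301269531)
((437.9654541015625, -9.568450927734375), (120.48003387451172, 17.969974517822266), 66.2227783203125)
(array([ 1.50946609,  0.98213259, -1.50946609]), array([-0.07618621, -0.08044531,  2.21108802,  0.        ,  1.01094994,
        0.34094748]))
(array([ 1.50946609,  0.98213259, -1.50946609]), array([-0.07618621,  0.10847418,  2.28906129,  0.        ,  0.74405719,
        0.34094748]))
(array([ 1.0247083 ,  1.31629577, -1.0247083 ]), array([-0.08159771,  0.20137263,  1.95306101,  0.        ,  0.98715902,
       -0.32943447]))
```

```bash
python3 - <<'E'
from h import *
g=np.array([.4383,-.0096,0]);a=np.deg2rad(66+90)
manip.move_linear(W(77.6,0,150),rate=.2);manip.set_gripper(.05,20)
p=g+[0,0,.1];r,j=pick(p,a);manip.move_pose(p,r)
manip.move_linear(g+[0,0,.025],rate=.15);manip.move_linear(g+[0,0,.003],rate=.06)
print(loc(F()));print(manip.state()["tool_pos"]-g)
manip.set_gripper(0,12);s=manip.state();print(s["gripper_width"],s["clock"],loc(F()))
manip.move_linear(g+[0,0,.11],rate=.15);print(manip.state()["gripper_width"])
p=W(-63,0,100);r,j=pick(p,A+np.pi/2);print(j);manip.move_pose(p,r)
s=manip.state();print(s["clock"],loc(s["contact_force"]))
for n in("side","top"): c=cams.capture(n);np.savez(n+"4.npz",**c);cv2.imwrite(f"pics/{n}4.png",cv2.resize(c["image"][180:300,230:390] if n=="top" else c["image"][170:330,230:390],None,fx=3.7,fy=3.7,interpolation=cv2.INTER_CUBIC))
E
python3 -c "
import cv2,numpy as np;a=cv2.imread('pics/side4.png');b=cv2.imread('pics/top4.png');cv2.imwrite('pics/both4.png',cv2.resize(np.vstack([b,a]),None,fx=.57,fy=.57))"
```

```text
[-0.14 -0.19  0.42]
[1.40890280e-04 2.83949556e-05 3.11288729e-03]
0.017186057928562513 18.3333 [0.01 0.04 1.35]
0.01698051038819643
[-0.08159771  0.20137263  1.95306101  0.          0.98715902 -0.32943447]
19.9833 [ 0.33  0.18 -1.44]
```

View pics/side4.png

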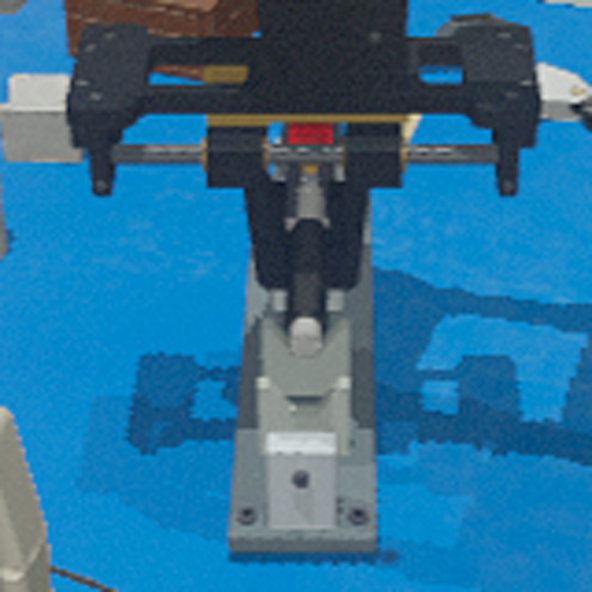

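Side crop: the gauge is gripped level, with its short end (305,335) toward the nose and in line with the cradles. Next I'll measure its offset against the rest in the same camera.

```bash
python3 - <<'E'
from h import *
for n in("side4","top4"):
    c=dict(np.load(n+".npz"));q=cloud(c).reshape(-1,3);l=np.c_[(q-O)@ex,(q-O)@ey,q[:,2]]*1e3
    for x0,x1 in((-125,-108),(-108,-95),(-95,-80),(-40,-25),(-25,-5)):
        m=(l[:,0]>x0)&(l[:,0]<x1)&(abs(l[:,1])<14)&(l[:,2]>92)&(l[:,2]<122)
        if m.sum()>3: print(n,x0,x1,m.sum(),"y",np.round(np.percentile(l[m,1],[3,50,97]),1),"z",np.round(np.percentile(l[m,2],[3,50,97]),1))
    m=(abs(l[:,1])<9)&(l[:,2]>97)&(l[:,2]<115)&(l[:,0]<-75);print(" end x",np.round(np.percentile(l[m,0],[1,5,25,50]),1))
    b=(abs(l[:,0])<150)&(abs(l[:,1])<40)&(l[:,2]>12)&(l[:,2]<25);print(" base y",np.round(np.percentile(l[b,1],[1,99]),1),"x",np.round(np.percentile(l[b,0],[.3,99.7]),1))
    for nm,a,b2 in(("cr1",-98,-76),("cr2",-56,-36),("nose",-145,-118)):
        m=(l[:,0]>a)&(l[:,0]<b2)&(abs(l[:,1])<24)&(l[:,2]>52)&(l[:,2]<72)
        if m.sum()>5:print(" ",nm,m.sum(),"x",np.round(np.percentile(l[m,0],[3,50,97]),1),"y",np.round(np.percentile(l[m,1],[2,98]),1))
E
```

```text
side4 -125 -108 76 y [-7.4 -1.3  3.3] z [ 99.2 106.3 110.2]
side4 -108 -95 76 y [-10.3  -2.6   6.7] z [101.8 109.4 111.9]
side4 -95 -80 64 y [-10.1  -2.3   5.9] z [103.7 109.7 111.8]
side4 -40 -25 28 y [-8.3 -3.1  3.5] z [105.1 108.9 111.1]
side4 -25 -5 35 y [-7.8 -2.7  2.4] z [105.  107.5 109.4]
 end x [-120.2 -119.3 -113.6 -103.2]
 base y [-31.9  31.4] x [-143.7  123.3]
  cr1 44 x [-91.5 -89.1 -82.6] y [-19.8  19.4]
  cr2 44 x [-49.8 -45.1 -40. ] y [-19.8  19.3]
  nose 202 x [-139.8 -136.8 -127.1] y [-15.1  14.4]
top4 -125 -108 41 y [-7.3 -2.8  3.3] z [104.1 108.5 112.3]
top4 -108 -95 50 y [-10.4  -3.9   5.4] z [103.3 109.1 114.4]
 end x [-116.6 -116.  -112.1 -107.6]
 base y [-31.9  32.1] x [-139.   145.3]
  nose 60 x [-134.9 -127.1 -119.4] y [ 0.8 14.7]
```

```bash
python3 - <<'E'
from h import *
x,y=-61.7,2.0
manip.move_linear(W(x,y,100),rate=.05);b=F(5)
manip.move_linear(W(x,y,62),rate=.1);print(loc(F()-b))
for z in(58,54,52,50,48.5,47,46,45.5,45,44.5,44,43.6,43.2):
    manip.move_linear(W(x,y,z),rate=.04);f=loc(F(2)-b);s=manip.state();print(z,round(s["tool_pos"][2]*1e3,2),f)
    if abs(f).max()>3: break
print(s["clock"])
c=cams.capture("side");np.savez("side5.npz",**c);cv2.imwrite("pics/side5.png",cv2.resize(c["image"][200:320,250:370],None,fx=5,fy=5,interpolation=cv2.INTER_CUBIC))
E
```

```text
[-0.35  0.46  0.46]
58 58.18 [-0.45 -0.12  0.19]
54 53.79 [-0.36 -0.69  0.32]
52 51.93 [-0.81 -0.48  0.09]
50 49.9 [-0.73  0.21 -0.5 ]
48.5 48.45 [-0.61  0.38  0.08]
47 46.95 [-0.69 -0.75 -0.05]
46 45.98 [-0.17  0.27 -0.07]
45.5 45.47 [-0.48 -0.02 -0.15]
45 44.98 [-0.32  0.56 -0.25]
44.5 44.52 [ 0.05 -0.87  1.39]
44 44.11 [-0.17 -3.66  4.74]
24.6167
```

View pics/side5.png

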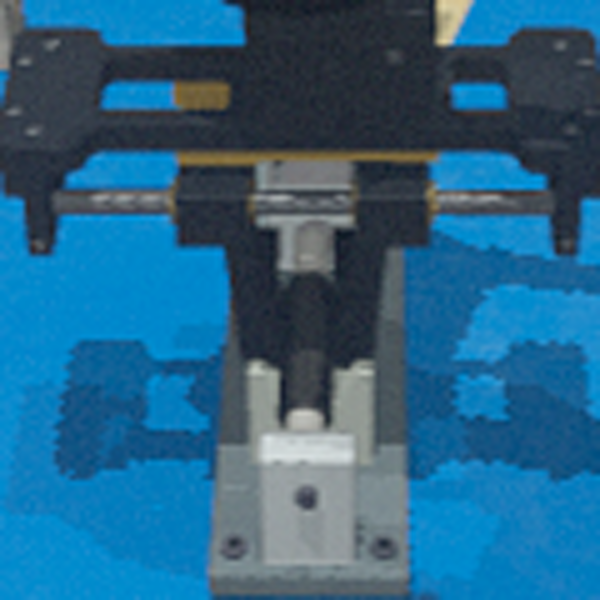

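The gauge is in both notches with its short end (305,415) just short of the nose. The -y force means it rubs the +y notch side, so I'll ease it sideways and seat it.

```bash
python3 - <<'E'
from h import *
x=-61.7;b=np.load("b.npy") if 0 else None
manip.move_linear(W(x,2,46),rate=.04);b=F(5);np.save("b.npy",b)
manip.move_linear(W(x,1.1,46),rate=.04)
for y,z in((1.1,45),(1.1,44.6),(1.1,44.3),(1.1,44.0),(1.1,43.7)):
    manip.move_linear(W(x,y,z),rate=.04);f=loc(F(3)-b);s=manip.state();print(y,z,round(s["tool_pos"][2]*1e3,2),f)
    if f[2]>2: break
print(s["clock"])
E
```

```text
1.1 45 44.95 [ 0.05  0.27 -0.88]
1.1 44.6 44.59 [-0.08  0.11 -0.75]
1.1 44.3 44.27 [-0.05 -0.1  -0.46]
1.1 44.0 43.97 [-0.42  0.39  0.04]
1.1 43.7 43.77 [-0.24  0.43 -0.14]
27.0833
```

```bash
python3 - <<'E'
from h import *
x,y=-61.7,1.1;b=np.load("b.npy")
for z in(43.4,43.1,42.8):
    manip.move_linear(W(x,y,z),rate=.04);f=loc(F(3)-b);print(z,round(manip.state()["tool_pos"][2]*1e3,2),f)
    if f[2]>1.2: break
manip.set_gripper(.026,5);manip.dwell(.2);b=F(5)
manip.set_gripper(0,5);b2=F(5);print("regrip",manip.state()["gripper_width"],loc(b2-b))
while x>-70:
    x-=.4;manip.move_linear(W(x,y,z),rate=.02);f=loc(F(3)-b2);s=manip.state();print(round(x,1),round((s["tool_pos"]-O)@ex*1e3,2),f)
    if f[0]>1.8: break
print(s["clock"],s["gripper_width"])
c=cams.capture("side");np.savez("side6.npz",**c);cv2.imwrite("pics/side6.png",cv2.resize(c["image"][200:320,250:370],None,fx=5,fy=5,interpolation=cv2.INTER_CUBIC))
c=cams.capture("top");np.savez("top6.npz",**c)
E
```

```text
43.4 43.69 [ 0.06 -1.09  3.17]
regrip 0.0172492718026055 [ 0.43  0.02 -0.61]
-62.1 -62.05 [0.63 0.2  0.13]
-62.5 -62.49 [-0.11 -0.03  0.09]
-62.9 -62.93 [0.24 0.2  0.38]
-63.3 -63.32 [-0.06 -0.1   0.06]
-63.7 -63.74 [1.   0.21 0.11]
-64.1 -64.14 [ 0.34 -0.08  0.23]
-64.5 -64.54 [0.09 0.16 0.36]
-64.9 -64.94 [-0.06 -0.24  0.74]
-65.3 -65.18 [ 1.96 -0.5   0.16]
31.7417 0.017555010347274854
```

```bash
python3 - <<'E'
from h import *
y,z=1.1,43.4;b=F(4)
for x in(-65.6,-65.8):
    manip.move_linear(W(x,y,z),rate=.02);s=manip.state();f=loc(F(4)-b);print(x,round((s["tool_pos"]-O)@ex*1e3,2),f)
    if f[0]>1.5: break
manip.move_linear(W(-65.35,y,z),rate=.02)
manip.set_gripper(.03);manip.dwell(.1);manip.move_linear(W(-65.35,y,75),rate=.06);manip.move_linear(W(-65.35,y,170),rate=.15)
manip.move_pose(np.array([.45,-.3,.3]),manip.state()["tcp_rot"])
print(manip.state()["clock"],loc(F()))
for n in("side","top"): c=cams.capture(n);np.savez(n+"7.npz",**c)
t=dict(np.load("top7.npz"))["image"][190:350,240:420];s=dict(np.load("side7.npz"))["image"][190:330,240:420]
cv2.imwrite("pics/end.png",cv2.resize(np.vstack([t,s]),(360*1,600),interpolation=cv2.INTER_CUBIC) if 0 else np.hstack([cv2.resize(t,(400,356),interpolation=cv2.INTER_CUBIC),cv2.resize(s,(400,311),interpolation=cv2.INTER_CUBIC)[:311] if 0 else cv2.resize(s,(400,356),interpolation=cv2.INTER_CUBIC)]))
for n in("side0","side3","side7"):
    c=dict(np.load(n+".npz"));print(n,"face",face(c));q=cloud(c).reshape(-1,3);col=cv2.cvtColor(c["image"],cv2.COLOR_BGR2HSV).reshape(-1,3)
    m=((col[:,0]<8)|(col[:,0]>172))&(col[:,1]>130)&(q[:,2]>.05)&(q[:,2]<.12)&(q[:,1]<0)&(q[:,1]>-.3)
    print(m.sum(),np.round(np.percentile(q[m,2]*1e3,np.arange(0,101,10)),1),np.round(np.percentile((q[m]-O)@ex*1e3,[5,50,95]),1))
E
```

```text
-65.6 -65.25 [ 1.7   0.11 -0.55]
35.8167 [ 0.45 -0.3   0.15]
side0 face (-27.55, 175)
192 [50.8 76.1 77.7 78.2 78.7 79.2 80.2 84.2 88.6 91.2 93.4] [44.2 64.6 74.8]
side3 face (-3.36, 175)
126 [67.4 76.6 77.4 77.8 78.3 78.7 79.1 80.  82.1 84.8 88. ] [67.2 82.2 92.5]
side7 face (-2.97, 154)
175 [66.1 77.  77.8 78.3 78.7 79.2 80.3 84.6 88.  91.4 94.2] [67.4 87.8 94.4]
```

View pics/end.png

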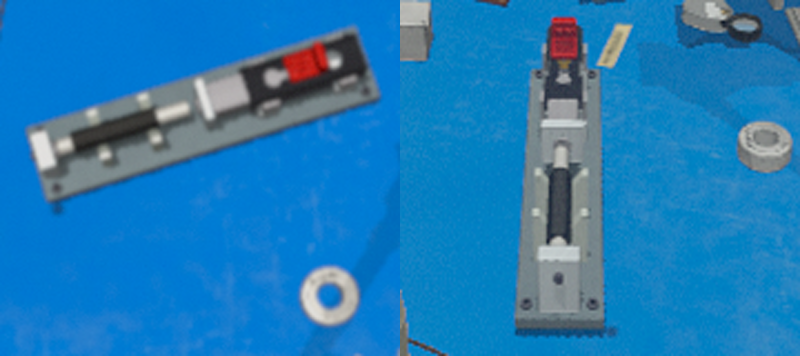

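```bash
python3 - <<'E'
from h import *
from scipy.ndimage import map_coordinates
c=dict(np.load("top7.npz"));g=cv2.cvtColor(c["image"],cv2.COLOR_BGR2GRAY).astype(float);K=c["intrinsics"];Rc=camR(c)
def prof(z,dy):
    X=np.arange(-145,5,.5);P=np.array([W(x,dy,z) for x in X])-c["position"];p=P@Rc
    u=p[:,0]/p[:,2]*K[0,0]+K[0,2];v=p[:,1]/p[:,2]*K[1,1]+K[1,2];return X,map_coordinates(g,[v,u],order=1)
for z in(49,54.7,56.7):
    pr=np.mean([prof(z,d)[1] for d in(-3,-2,-1,0,1)],0);X=np.arange(-145,5,.5);d=np.gradient(cv2.GaussianBlur(pr[:,None],(1,5),0)[:,0])
    k=[i for i in range(2,len(d)-2) if abs(d[i])>4 and abs(d[i])==abs(d[i-2:i+3]).max()]
    print(z,[(X[i],round(d[i],1)) for i in k])
for n in("top","side"):
    for nm,p in(("ring",(.4365,-.178)),("can",None)):
        if p is None: continue
        for k in("0","7"):
            q=cloud(dict(np.load(n+k+".npz"))).reshape(-1,3);m=(np.hypot(q[:,0]-p[0],q[:,1]-p[1])<.035)&(q[:,2]>.009)&(q[:,2]<.025);print(n,nm,k,np.round(q[m].mean(0),4))
d=cv2.absdiff(dict(np.load("top0.npz"))["image"][100:160],dict(np.load("top7.npz"))["image"][100:160])[:,250:440];print("can diff",d.max(),d.mean())
E
```

```text
49 [(np.float64(-137.5), np.float64(14.8)), (np.float64(-124.0), np.float64(-9.9)), (np.float64(-118.0), np.float64(6.3)), (np.float64(-106.5), np.float64(-15.3)), (np.float64(-37.0), np.float64(14.7)), (np.float64(-10.5), np.float64(-8.5)), (np.float64(0.5), np.float64(10.0))]
54.7 [(np.float64(-137.0), np.float64(14.9)), (np.float64(-123.5), np.float64(-9.9)), (np.float64(-118.0), np.float64(7.2)), (np.float64(-106.5), np.float64(-15.9)), (np.float64(-37.0), np.float64(15.4)), (np.float64(-10.5), np.float64(-9.2)), (np.float64(0.0), np.float64(9.8))]
56.7 [(np.float64(-137.0), np.float64(14.8)), (np.float64(-123.5), np.float64(-10.0)), (np.float64(-118.0), np.float64(7.4)), (np.float64(-106.5), np.float64(-16.2)), (np.float64(-37.5), np.float64(15.4)), (np.float64(-10.5), np.float64(-9.1)), (np.float64(0.0), np.float64(9.8))]
top ring 0 [ 0.4358 -0.176   0.0161]
top ring 7 [ 0.4357 -0.1759  0.0159]
side ring 0 [ 0.4348 -0.1703  0.0148]
side ring 7 [ 0.4347 -0.1704  0.0148]
can diff 19 8.666929824561404
```

```bash
python3 -c "
from h import *
order.close_job();print(manip.state()['clock'])"
```

```text
the job is handed in; nothing more can be done
the job is handed in; nothing more can be done
```

The length rest is reset to the next hole, and the plug gauge lies in both cradles with its short end against the nose. The job was handed in at about 36 s.

- **Catch:** I pressed it about 5 mm (peak about 8.4 N), slid the tube about 24 mm and let it up. It pushed back at about 5 N right up to its original height, so it popped up. In the last picture the pad is at its original 78.7 mm, and the tail stop has moved back 24.2–24.6 mm.
- **Gauge:** While seating it I felt about 4–5 N of sideways rub on one notch, so I shifted it about 1 mm and lowered it again. I then slid it along with a light grip until the force rose by about 2 N. One more small step met a firm stop, and I released it there.
- **Final pictures:** The gauge sits in both notches with a visible gap to the tail stop. The camera puts its end within about 1 mm of where the nose face should be, so the contact itself rests on the force reading.
- **Bystanders:** The ring has not moved (0.1 mm). The can showed only a small difference between pictures and I did not measure it further.
- **Disagreement:** The two cameras differed by about 3 mm along the rest. I used their average and let contact settle the rest.

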